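# Sort filter housings into the pass and reject bays

### The arm

A 6-joint arm with a two-finger parallel gripper is mounted at the origin on the work surface. World frame = base frame: x ahead of the robot, y to its left, z up, the work surface at z = 0. Lengths are in m, angles in rad, forces in N, time in s.
With the tool pointing down it reaches from about 0.3 to 0.85 m from the base axis. Payload 5.4 kg.
Tool frame: the origin (TCP) lies midway between the tips of the shut fingers; the grasp point (between the pads) lies 19 mm behind it; z points along the fingers, y is the line along which they close (so a half turn about z gives the same grasp; the last joint's range is limited). The gripper opens to 85 mm and grips with 20 to 120 N. Pads are 22 mm wide; open, the fingers measure 114 mm over their backs; the gripper's body (76 mm by 85 mm) begins 54 mm behind the grasp point. The pads swing forward as they close: fully open they stand 13 mm farther back than shut.
Start: joints at [-1.499, 0.158, 1.597, -0, 1.386, -0.21], TCP at [0.16, -0.552, 0.21] pointing down, gripper open.
Joint ranges: [-2.91, 2.91], [-0.94, 2.29], [0.18, 2.7], [-1.29, 4.43], [0.17, 2.64], [-3, 3]. Speed limits (rad/s): [2.57, 2.57, 3.14, 3.14, 3.14, 3.14].

### API

Orientations are given as a unit quaternion [x, y, z, w].
In Python, from cell import bot gives the robot as it stands.
- The arm moves only by the tool drive_tool, never from a script. Its argument "motion" is text: rows parted by semicolons, each of 4 numbers parted by spaces: the shift along the world's x, y, z in m, then the turn about the world's z in rad. A call has 1 to 12 rows; each row is the pose to reach, as a shift and turn from the pose commanded when the call began; what a row does not reach only later rows make up. A row lasts 1/12 s, in which the tool goes at most 41.7 mm and 7.16 degrees, less where a joint would pass 70% of its speed; a pose out of reach is approached as far as the arm can. A call with a gripper value outside its range is refused whole. "gripper" is the closure, from 0 (fully open) to 1 (shut), set as the call begins (left out, the last holds). The fingers move at their own pace and stop on an object; "newtons" is the grip in N (left out, the last holds). Time passes only in rows, so rows that repeat a pose let the fingers close. It gives the time, the measured TCP pose, the force, the opening and the grip force at its end, in the units of the state.
- bot.state(): the state, without advancing time (a new reading comes with each control period).
- bot.get_image(name): name is "side" or "top"; returns a dict with "frame" (420x560x3 uint8, red, green, blue), "depth" (420x560 float32, m along the optical axis (not along the pixel's ray), 0 where there is no reading), "camera_matrix" (3x3 intrinsics, pixels), "cam_to_world" (4x4, takes a point from camera to world coordinates). Camera axes: x right, y up, looking along -z (the intrinsics and any distortion apply to the point x, -y, -z); pixel columns grow to the right and rows downward; lengths in m; the calibration is good to about 2 mm. A picture is of the moment at which its call begins.
- bot.finish_job(): hands the job in; it is judged then, once.
The state is a dict: "time_s": time; "joint_positions": joint angles; "joint_velocities": joint speeds; "tau": joint torques, N m; "ee_pos": TCP position; "orientation": TCP orientation; "wrist_force": force on the tool from outside, world axes, zero at the start; "moment": the same for the moment, N m; "opening": finger opening in m; "grip_force": force on a finger pad.
Only numpy, scipy, OpenCV 4.12 (cv2) and the standard library are available. Lean on these libraries where they do the work, as an engineer would, in place of code of your own. Each camera call takes 0.05 s, during which the arm holds its last target. There are 200 camera calls.

### The job

First lift the amber jar out of the mouth of the left bay and stand it upright on the cork coaster. Then slide each round filter housing along the bench into the bay whose hood carries the same mark as its lid (disc = pass, bar = reject), pushing it in until you feel the hidden plate at the back give, and press the plate back by about 7 mm (not more than a centimetre). Leave the blue rack, the beaker and the white bottle where they are.

Things in the scene. Friction and masses are not known exactly. Their poses are not given: they have to be found in the camera images.
- housing_disc: Round filter housing, grey body, white lid: 92 mm diameter, 50 mm high, 0.25 to 0.5 kg, too wide to grip, slides on the bench (1 to 4 N). On the lid a flat raised tag of dark steel, 3 mm high: a disc of 36 mm diameter (pass). Origin: centre of the underside, z up.
- housing_bar: Round filter housing, grey body, white lid: 92 mm diameter, 50 mm high, 0.25 to 0.5 kg, too wide to grip, slides on the bench (1 to 4 N). On the lid a flat raised tag of dark steel, 3 mm high: a straight bar, 60 x 14 mm, along the housing's x axis (reject). Origin: centre of the underside, z up.
- bay_left: Fixed docking bay on the left, no floor. Origin on the bench, on its centre line; +x points into the bay (near world +y), z up. Inner width 104 mm; walls 8 mm thick, 40 mm high, x = -50 to 100 mm; mouth flares to 150 mm at x = -90 mm. Hood over x = 30 to 100 mm (underside 62, top 70 mm up) carries mark_disc or mark_bar and hides plate_left; back wall at x = 90 mm.
- bay_right: Fixed docking bay on the right, no floor. Origin on the bench, on its centre line; +x points into the bay (near world -y), z up. Inner width 104 mm; walls 8 mm thick, 40 mm high, x = -50 to 100 mm; mouth flares to 150 mm at x = -90 mm. Hood over x = 30 to 100 mm (underside 62, top 70 mm up) carries mark_disc or mark_bar and hides plate_right; back wall at x = 90 mm.
- mark_disc: Dark steel disc, 40 mm diameter, 4 mm thick, fixed on the hood of the pass bay (either bay). Origin: centre of its underside.
- mark_bar: Dark steel bar, 60 x 14 mm, 4 mm thick, fixed on the hood of the reject bay (the other bay). Origin: centre of its underside.
- plate_left (a joint): Push-back plate under the hood of bay_left, 84 mm wide, 36 high. Value: metres pushed back along the bay's +x; 0 at start, end stop 0.022. Friction-held: about 10 N moves it, it stays where left. Its face starts anywhere from x = 30 to 60 mm in the bay's frame: unmeasured, to be felt with the housing. A black-tipped stem behind the bay moves with it.
- plate_right (a joint): Push-back plate under the hood of bay_right, 84 mm wide, 36 high. Value: metres pushed back along the bay's +x; 0 at start, end stop 0.022. Friction-held: about 10 N moves it, it stays where left. Its face starts anywhere from x = 30 to 60 mm in the bay's frame: unmeasured, to be felt with the housing. A black-tipped stem behind the bay moves with it.
- jar: Closed amber jar, 56 mm diameter, 120 mm high, black cap, about 0.2 kg, standing in the mouth of the left bay, in the way. It can be gripped from above across its straight side (up to 98 mm), 75 to 90 mm above the bench. Origin: centre of the underside, z up.
- coaster: Cork coaster, 90 mm diameter, 3 mm thick, fixed on the bench. Origin: centre of its underside.
- rack: Bystander: blue rack of capped vials, 70 x 130 mm, 92 mm high. Origin: centre of the underside.
- beaker: Bystander: clear beaker, 84 mm diameter, 110 mm high. Origin: centre of the underside.
- canister: Bystander: white plastic bottle, 70 mm diameter, 120 mm high. Origin: centre of the underside.
Things that resemble listed ones, but are neither listed nor needed, are in the scene too. Leave any yellow look-alike of the housing_disc alone.

How it is judged:
On the way:
1. the jar stands upright on the coaster, before either plate is pressed (horizontal distance between jar and coaster below 0.03 m and angle between jar's own z axis and vertical below 0.1 rad and height (world z) of jar between 0 and 0.008 m and value of joint each of plate_left, plate_right below 0.002 m), for 0.2 s.
At the end, for the whole second after the job is handed in: Each housing stands flat in the bay with its own mark, centre within 14 mm of the bay's centre line and at x = -30 to 50 mm in its frame; each plate is pushed back by 2 to 13 mm; the jar stands upright on the coaster, centres within 30 mm; all at rest (((world y of mark_disc above 0 m and x of housing_disc in the frame of bay_left between -0.03 and 0.05 m and y of housing_disc in the frame of bay_left between -0.014 and 0.014 m and x of housing_bar in the frame of bay_right between -0.03 and 0.05 m and y of housing_bar in the frame of bay_right between -0.014 and 0.014 m) or (world y of mark_disc below 0 m and x of housing_bar in the frame of bay_left between -0.03 and 0.05 m and y of housing_bar in the frame of bay_left between -0.014 and 0.014 m and x of housing_disc in the frame of bay_right between -0.03 and 0.05 m and y of housing_disc in the frame of bay_right between -0.014 and 0.014 m)) and value of joint plate_left between 0.002 and 0.013 m and value of joint plate_right between 0.002 and 0.013 m and angle between each of housing_disc, housing_bar, jar's own z axis and vertical below 0.1 rad and height (world z) of each of housing_disc, housing_bar, jar below 0.008 m and horizontal distance between jar and coaster below 0.03 m and height (world z) of jar above 0 m and linear speed of each of jar, housing_disc, housing_bar below 0.02 m/s); the robot touches nothing.
It fails at once if a bystander (rack, beaker or white bottle) is moved by more than 20 mm (distance of any of rack, beaker, canister from where it was at the start of the episode above 0.02 m).
It fails at once if the jar or a housing is tipped over (angle between any of jar, housing_disc, housing_bar's own z axis and vertical above 0.7 rad).
It also fails if it takes over 72 s, if anything falls off the work surface, if the arm or the gripper's body presses on something with over 40 N, if the wrist force passes 120 N, or if a joint passes its speed limit or range.

## Working session

There is one attempt and no reset: what is moved stays moved. The work goes in short steps, Python scripts to look and compute and a tool call to move; the robot and the scene stay as the last step left them, time stands still between calls to the robot, and variables do not carry over. Pictures are saved under pics/ and viewed, at most 10 in all, crops included, and the job is handed in when it is done.

Besides the shell and the picture viewer there is one more tool, called after "Request:" as name(argument=value, ...), one argument or row to a line, values as JSON. drive_tool: Moves the arm, as the interface text tells. Its arguments: {"type":"object","properties":{"motion":{"type":"string"},"gripper":{"type":"number"},"newtons":{"type":"number"}},"required":["motion"]}

```bash
mkdir -p pics; ls; python3 - <<'E'
from cell import bot
import cv2,numpy as np
for n in("top","side"):
    d=bot.get_image(n); cv2.imwrite(f"pics/{n}0.png",cv2.cvtColor(d["frame"],cv2.COLOR_RGB2BGR)); np.savez(f"{n}0.npz",**d)
    print(n,d["camera_matrix"].round(1).tolist(),d["cam_to_world"].round(3).tolist(),d.keys())
s=bot.state();print(s)
E
```

```text
pics
top [[459.6, 0.0, 274.2], [0.0, 459.6, 215.5], [0.0, 0.0, 1.0]] [[0.018, 0.983, -0.184, 0.329], [-1.0, 0.021, 0.017, 0.011], [0.021, 0.184, 0.983, 1.26], [0.0, 0.0, 0.0, 1.0]] dict_keys(['frame', 'depth', 'camera_matrix', 'cam_to_world'])
side [[408.1, 0.0, 273.9], [0.0, 408.1, 213.6], [0.0, 0.0, 1.0]] [[-0.77, 0.4, -0.497, 0.058], [-0.638, -0.491, 0.593, 0.582], [-0.006, 0.774, 0.633, 0.687], [0.0, 0.0, 0.0, 1.0]] dict_keys(['frame', 'depth', 'camera_matrix', 'cam_to_world'])
{'time_s': 0.1, 'joint_positions': array([-1.49910338e+00,  1.58998844e-01,  1.59812349e+00, -2.29672428e-06,
        1.38620678e+00, -2.10079607e-01]), 'joint_velocities': array([ 0.00034422, -0.00139546, -0.00345136,  0.00017484,  0.00131918,
        0.00032648]), 'tau': array([-9.28665077e-05, -3.96994328e+01, -3.32336998e+01, -2.54849529e-04,
        4.19853503e-03, -1.42139186e-05]), 'ee_pos': array([ 0.15983103, -0.55172887,  0.20899959]), 'orientation': array([ 9.90091531e-01,  1.40420822e-01,  5.89020165e-05, -8.66233137e-04]), 'wrist_force': array([-0.3413232 , -0.54776975, -0.2641028 ]), 'moment': array([ 0.02313201, -0.03367652, -0.010573  ]), 'grip_force': 0.0, 'opening': 0.08545405313472042}
```

View pics/top0.png

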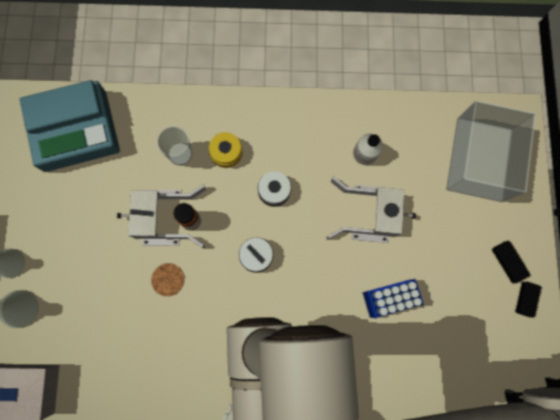

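View pics/side0.png

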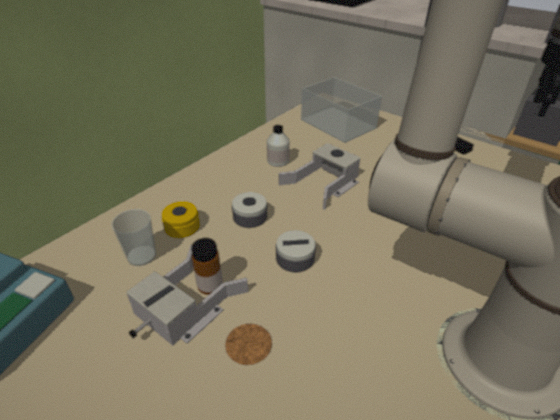

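The top view shows the left bay (145,213) with the bar mark and the right bay (390,210) with the disc mark. The bar housing is at (256,254), the disc housing at (274,187), the jar at (187,215) and the coaster at (168,279). The yellow decoy is at (225,150), and the side view agrees with all of this.

```bash
cat > h.py <<'E'
import numpy as np,cv2
def cloud(d):
    K=d["camera_matrix"];T=d["cam_to_world"];z=d["depth"];v,u=np.mgrid[:z.shape[0],:z.shape[1]]
    P=np.stack([(u-K[0,2])/K[0,0]*z,-(v-K[1,2])/K[1,1]*z,-z],-1)
    return P@T[:3,:3].T+T[:3,3]
def ray(d,u,v,h):
    K=d["camera_matrix"];T=d["cam_to_world"]
    r=T[:3,:3]@np.array([(u-K[0,2])/K[0,0],-(v-K[1,2])/K[1,1],-1]);o=T[:3,3]
    return (o+r*(h-o[2])/r[2]).round(4)
def rect(mask,d,h):
    """min-area rectangle of the largest blob, cast to height h: centre, sizes, corners"""
    c=max(cv2.findContours(mask.astype(np.uint8),0,1)[0],key=cv2.contourArea)
    w=np.array([ray(d,*p[0],h)[:2] for p in c],np.float32)
    m=cv2.moments(mask.astype(np.uint8)) ; r=cv2.minAreaRect(w)
    return r,cv2.minEnclosingCircle(w)
E
python3 - <<'E'
from h import *
from scipy.ndimage import label
for n in("top","side"):
    d=dict(np.load(n+"0.npz"));P=cloud(d);z=P[...,2];f=d["frame"].astype(int)
    print(n,"bench z",np.median(z[(abs(P[...,0]-.45)<.2)&(abs(P[...,1])<.3)]))
    X,Y=P[...,0],P[...,1]
    reg=(X>.25)&(X<.75)&(abs(Y)<.45)
    if n=="side": reg&=(np.arange(560)[None,:]<370)
    for nm,lo,hi,h in(("hood/70",.063,.08,.07),("lid/50",.044,.058,.05),("wall/40",.032,.044,.04),("jarcap/120",.105,.135,.12),("rack",.085,.1,.092)):
        L,k=label(reg&(z>lo)&(z<hi))
        for i in range(1,k+1):
            m=L==i
            if m.sum()<60: continue
            r,c=rect(m,d,h); print(nm,m.sum(),"px",np.argwhere(m).mean(0).round(0)[::-1],"rect",np.round(r[0],4),np.round(r[1],3),round(r[2],1),"circ",np.round(c[0],4),round(c[1],4),"med",np.round([np.median(X[m]),np.median(Y[m])],4))
    m=reg&(f[...,0]-f[...,2]>60)&(f[...,0]-f[...,1]>35)&(abs(z)<.012)
    m=cv2.morphologyEx(m.astype(np.uint8),cv2.MORPH_OPEN,np.ones((5,5)))
    r,c=rect(m,d,.003);print("coaster",r,c)
E
```

```text
top bench z 0.0018277844363798756
hood/70 92 px [367. 154.] rect [ 0.7299 -0.2624] [0.066 0.027] 78.6 circ [ 0.7416 -0.2648] 0.0331 med [ 0.7248 -0.2545]
hood/70 1178 px [389. 210.] rect [ 0.5739 -0.3157] [0.071 0.121] 85.8 circ [ 0.5731 -0.3143] 0.0686 med [ 0.5727 -0.3158]
hood/70 1219 px [143. 213.] rect [0.552  0.3339] [0.118 0.071] 1.0 circ [0.552  0.3339] 0.068 med [0.5505 0.3334]
hood/70 64 px [418. 292.] rect [ 0.3605 -0.3843] [0.069 0.008] 16.1 circ [ 0.3602 -0.3834] 0.0349 med [ 0.3626 -0.3846]
hood/70 72 px [372. 304.] rect [ 0.3266 -0.2642] [0.07  0.007] 15.9 circ [ 0.3266 -0.2639] 0.0351 med [ 0.3276 -0.2641]
lid/50 452 px [225. 153.] rect [0.7259 0.1289] [0.049 0.085] 1.4 circ [0.7402 0.1292] 0.0439 med [0.7292 0.1279]
lid/50 798 px [274. 187.] rect [ 0.6361 -0.01  ] [0.087 0.084] 1.4 circ [ 0.6356 -0.0089] 0.0442 med [ 0.6353 -0.009 ]
lid/50 857 px [256. 254.] rect [0.4519 0.0356] [0.085 0.084] 1.1 circ [0.4524 0.0361] 0.0438 med [0.4515 0.0361]
lid/50 135 px [389. 287.] rect [ 0.3737 -0.3197] [0.026 0.118] 26.1 circ [ 0.371 -0.321] 0.0593 med [ 0.3723 -0.3125]
wall/40
[... 4224 characters left out ...]
0.057] 88.9 circ [0.7216 0.2648] 0.0429 med [0.7117 0.2698]
jarcap/120 492 px [204. 249.] rect [0.542  0.2237] [0.05  0.067] 48.7 circ [0.5403 0.2217] 0.0339 med [0.5416 0.2241]
rack 83 px [280. 138.] rect [ 0.7392 -0.2642] [0.036 0.055] 25.9 circ [ 0.7406 -0.263 ] 0.0284 med [ 0.7362 -0.2585]
rack 174 px [135. 236.] rect [0.7137 0.2711] [0.079 0.041] 65.3 circ [0.7299 0.2636] 0.0394 med [0.7054 0.2761]
rack 187 px [206. 262.] rect [0.5387 0.2268] [0.056 0.046] 51.9 circ [0.5451 0.2223] 0.0309 med [0.5282 0.2362]
coaster ((0.3564039170742035, 0.27055180072784424), (0.011404711753129959, 0.014947976917028427), 40.6749267578125) ((0.3571000099182129, 0.27114999294281006), 0.008974256925284863)
```

Request:
drive_tool(
  motion="0.21 0.42 0 1.29;0.21 0.42 0 1.29;0.21 0.42 0 1.29;0.21 0.42 0 1.29;0.21 0.42 0 1.29;0.21 0.42 0 1.29;0.21 0.42 0 1.29;0.21 0.42 0 1.29;0.21 0.42 0 1.29;0.21 0.42 0 1.29;0.21 0.42 0 1.29;0.21 0.42 0 1.29",
  gripper=0,
)

```text
time_s: 1.1
ee_pos: [0.371, -0.1275, 0.2096]
orientation: [0.704, 0.71, 0.001, -0.001]
wrist_force: [-0.6, -0.5, 0.6]
opening: 0.0854
grip_force: 0.0
```

Request:
drive_tool(
  motion="0.175 0.349 0 0;0.175 0.349 0 0;0.175 0.349 0 0;0.175 0.349 0 0;0.175 0.349 0 0;0.175 0.349 0 0;0.175 0.349 0 0;0.175 0.349 0 0;0.175 0.349 0 0;0.175 0.349 0 0;0.175 0.349 0 0;0.175 0.349 0 0",
)

```text
time_s: 2.1
ee_pos: [0.5444, 0.2171, 0.209]
orientation: [0.706, 0.708, -0.001, -0.0]
wrist_force: [-0.3, -0.7, 0.8]
opening: 0.0856
grip_force: 0.0
```

```bash
python3 - <<'E'
from cell import bot
from h import *
im=[]
for n in("top","side"):
    d=bot.get_image(n); im.append(cv2.cvtColor(d["frame"],cv2.COLOR_RGB2BGR))
    np.savez(n+"1.npz",**d)
    f=d["frame"].astype(int);m=((f[...,0]-f[...,2]>40)&(f[...,0]-f[...,1]>25)).astype(np.uint8)
    m=cv2.morphologyEx(m,cv2.MORPH_OPEN,np.ones((3,3)))
    for c in cv2.findContours(m,0,1)[0]:
        if cv2.contourArea(c)>150: e=cv2.fitEllipse(c);print(n,e,ray(d,*e[0],.003))
cv2.imwrite("pics/a1.png",cv2.resize(np.hstack([im[0][100:340,60:340],im[1][100:340,100:380]]),None,fx=1.42,fy=1.42))
print(bot.state()["ee_pos"])
E
```

```text
side ((247.94898986816406, 343.83099365234375), (39.939598083496094, 45.297149658203125), 76.86434936523438) [0.3834 0.2745 0.003 ]
side ((204.8868865966797, 267.41900634765625), (17.258699417114258, 22.60784149169922), 86.16047668457031) [0.5933 0.1906 0.003 ]
side ((178.65011596679688, 212.2377166748047), (20.596467971801758, 34.72914123535156), 78.94013214111328) [0.7953 0.0976 0.003 ]
side ((536.5155639648438, 143.90869140625), (5.888779163360596, 60.98355484008789), 105.3773193359375) [ 0.1531 -0.8899  0.003 ]
[0.54434738 0.21579111 0.20950969]
```

View pics/a1.png

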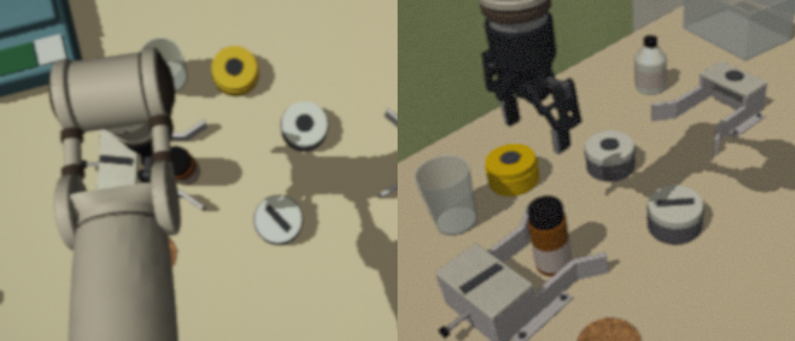

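The open gripper stands above the jar: the side half shows the fingers around (540,110) and the cap at (546,210). The coaster is at (0.383, 0.274), so I'll descend.

Request:
drive_tool(
  motion="0 0.001 -0.035 0;0 0.001 -0.07 0;0 0.001 -0.10 0;0 0.001 -0.12 0;0 0.001 -0.135 0;0 0.001 -0.149 0;0 0.001 -0.149 0;0 0.001 -0.149 0",
)

```text
time_s: 2.87
ee_pos: [0.5441, 0.2165, 0.0607]
orientation: [0.707, 0.707, -0.001, -0.0]
wrist_force: [-0.2, 0.1, 0.0]
opening: 0.0852
grip_force: 0.0
```

Request:
drive_tool(
  motion="0 0 0 0;0 0 0 0;0 0 0 0;0 0 0 0;0 0 0 0;0 0 0 0;0 0 0 0;0 0 0 0",
  gripper=1,
  newtons=30,
)

```text
time_s: 3.53
ee_pos: [0.5462, 0.2179, 0.0628]
orientation: [0.707, 0.708, 0.001, 0.001]
wrist_force: [-0.4, -0.9, 6.5]
opening: 0.0548
grip_force: 31.3
```

Request:
drive_tool(
  motion="0 0 0.02 0;0 0 0.04 0;0 0 0.06 0;0 0 0.08 0;0 0 0.08 0;-0.03 0.01 0.08 0;-0.06 0.02 0.08 0;-0.09 0.03 0.08 0;-0.12 0.042 0.08 0;-0.145 0.05 0.08 0;-0.162 0.056 0.08 0;-0.162 0.056 0.08 0",
)

```text
time_s: 4.53
ee_pos: [0.3786, 0.2743, 0.1389]
orientation: [0.706, 0.708, -0.002, -0.001]
wrist_force: [-0.0, 0.3, -2.1]
opening: 0.0547
grip_force: 33.3
```

Request:
drive_tool(
  motion="0 0 -0.02 0;0 0 -0.04 0;0 0 -0.055 0;0 0 -0.065 0;0 0 -0.065 0;0 0 -0.065 0",
)

```text
time_s: 5.03
ee_pos: [0.3827, 0.2734, 0.0753]
orientation: [0.707, 0.707, -0.001, -0.0]
wrist_force: [1.1, -0.1, -0.8]
opening: 0.0547
grip_force: 33.2
```

```bash
python3 - <<'E'
from cell import bot
from h import *
d=bot.get_image("side");cv2.imwrite("pics/a2.png",cv2.cvtColor(d["frame"][200:420,100:400],cv2.COLOR_RGB2BGR))
s=bot.state();print(s["ee_pos"],s["wrist_force"],s["opening"])
E
```

```text
[0.38347918 0.27372007 0.07626406] [ 0.51938515  0.93805541 -0.91463797] 0.05440709086688343
```

View pics/a2.png

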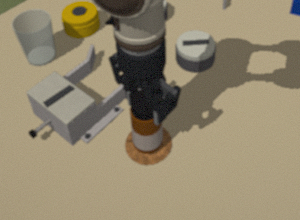

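The jar hangs upright just over the coaster, around (148,145) in the crop. I'll lower the last few millimetres and release.

Request:
drive_tool(
  motion="0 0 -0.004 0;0 0 -0.008 0;0 0 -0.01 0;0 0 -0.012 0;0 0 -0.0125 0;0 0 -0.0125 0",
)

```text
time_s: 5.58
ee_pos: [0.3837, 0.2741, 0.0656]
orientation: [0.707, 0.708, 0.0, 0.0]
wrist_force: [-3.6, -1.6, 12.4]
opening: 0.0545
grip_force: 34.6
```

Request:
drive_tool(
  motion="0 0 0 0;0 0 0 0;0 0 0 0;0 0 0 0;0 0 0 0;0 0 0 0",
  gripper=0,
)

```text
time_s: 6.08
ee_pos: [0.3828, 0.2737, 0.0633]
orientation: [0.707, 0.707, -0.0, -0.0]
wrist_force: [0.6, 0.4, 0.7]
opening: 0.0858
grip_force: 0.0
```

Request:
drive_tool(
  motion="0 0 0.02 0;0 0 0.05 0;0 0 0.09 0;0 0 0.13 0;0 0 0.13 0",
)

```text
time_s: 6.5
ee_pos: [0.3876, 0.2756, 0.2022]
orientation: [0.707, 0.708, 0.007, 0.003]
wrist_force: [1.2, 0.8, 1.1]
opening: 0.0853
grip_force: 0.0
```

Request:
drive_tool(
  motion="0.005 -0.04 0 -0.1;0.007 -0.08 0 -0.2;0.01 -0.12 0 -0.3;0.013 -0.16 0 -0.4;0.016 -0.20 0 -0.5;0.019 -0.24 0 -0.6;0.02 -0.27 -0.02 -0.7;0.02 -0.294 -0.05 -0.733;0.02 -0.294 -0.08 -0.733;0.02 -0.294 -0.09 -0.733;0.02 -0.294 -0.09 -0.733;0.02 -0.294 -0.09 -0.733",
  gripper=0.41,
)

```text
time_s: 7.5
ee_pos: [0.4029, -0.0198, 0.1038]
orientation: [0.913, 0.408, -0.0, -0.0]
wrist_force: [0.9, -0.7, 0.7]
opening: 0.0503
grip_force: 0.0
```

```bash
python3 - <<'E'
from cell import bot
from h import *
d=bot.get_image("side");np.savez("s2.npz",**d)
cv2.imwrite("pics/a3.png",cv2.cvtColor(d["frame"],cv2.COLOR_RGB2BGR))
s=bot.state();print(s["ee_pos"],s["orientation"],s["opening"])
E
```

```text
[ 0.40388294 -0.01999435  0.10476159] [9.13044929e-01 4.07857776e-01 7.60254754e-04 6.43829614e-04] 0.05048319065217014
```

View pics/a3.png

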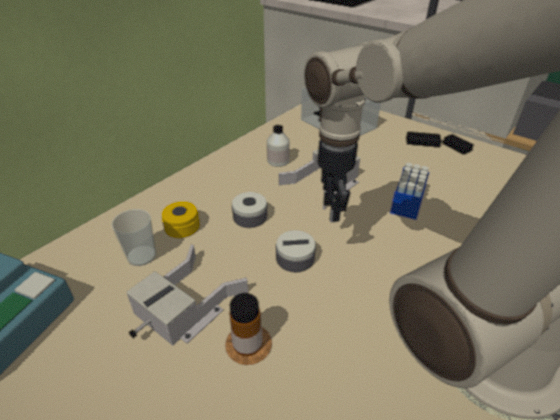

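The jar stands upright on the coaster at (246,325), and the half-closed gripper at (338,200) is behind the bar housing at (295,250). I'll descend and push diagonally.

Request:
drive_tool(
  motion="0 0 -0.03 0;0 0 -0.055 0;0 0 -0.075 0;0 0 -0.085 0;0 0 -0.088 0;0 0 -0.088 0",
)

```text
time_s: 8.05
ee_pos: [0.4038, -0.0201, 0.0163]
orientation: [0.913, 0.408, 0.0, 0.0]
wrist_force: [-0.6, 0.6, 0.3]
opening: 0.0501
grip_force: 0.0
```

Request:
drive_tool(
  motion="0.007 0.0075 0 0;0.0135 0.015 0 0;0.02 0.0225 0 0;0.0265 0.03 0 0;0.0335 0.037 0 0;0.04 0.0445 0 0;0.047 0.052 0 0;0.0535 0.0595 0 0;0.06 0.067 0 0;0.0635 0.071 0 0;0.065 0.0725 0 0;0.065 0.0725 0 0",
)

```text
time_s: 9.05
ee_pos: [0.4681, 0.0527, 0.0152]
orientation: [0.913, 0.407, 0.0, -0.0]
wrist_force: [0.6, -0.8, 0.5]
opening: 0.0504
grip_force: 0.1
```

Request:
drive_tool(
  motion="0.005 0.006 0 0;0.01 0.011 0 0;0.0155 0.017 0 0;0.021 0.0235 0 0;0.027 0.03 0 0;0.0335 0.037 0 0;0.04 0.0445 0 0;0.0455 0.051 0 0;0.05 0.056 0 0;0.053 0.059 0 0;0.0545 0.0605 0 0;0.0545 0.0605 0 0",
)

```text
time_s: 10.05
ee_pos: [0.5228, 0.1131, 0.0155]
orientation: [0.913, 0.407, 0.0, -0.0]
wrist_force: [-0.1, 0.1, 1.1]
opening: 0.0501
grip_force: 0.1
```

Request:
drive_tool(
  motion="-0.015 -0.017 0 0;-0.03 -0.033 0.01 0;-0.03 -0.033 0.05 0;-0.03 -0.033 0.09 0;-0.03 -0.033 0.09 0",
)

```text
time_s: 10.47
ee_pos: [0.4983, 0.079, 0.1138]
orientation: [0.913, 0.407, 0.007, 0.004]
wrist_force: [1.3, 0.5, 1.7]
opening: 0.0504
grip_force: 0.0
```

```bash
cat >> h.py <<'E'
def look(bot,name="side",tag=None):
    from scipy.ndimage import label
    d=bot.get_image(name);P=cloud(d);X,Y,z=P[...,0],P[...,1],P[...,2];f=d["frame"].astype(int)
    w=(f.min(-1)>110)&(z>.042)&(z<.06)&(X>.3)&(X<.75)&(abs(Y)<.4)&(f.max(-1)-f.min(-1)<45)
    L,k=label(w)
    for i in range(1,k+1):
        if (L==i).sum()>80:
            r,c=rect(L==i,d,.05);print(name,(L==i).sum(),np.argwhere(L==i).mean(0).round()[::-1],"lid",np.round(c[0],4),round(c[1],4),"rect",np.round(r[0],4),np.round(r[1],3))
    if tag: cv2.imwrite(f"pics/{tag}.png",cv2.cvtColor(d["frame"],cv2.COLOR_RGB2BGR))
E
python3 - <<'E'
from cell import bot
from h import *
look(bot);look(bot,"top","a4");print(bot.state()["ee_pos"])
E
```

```text
side 480 [246. 204.] lid [ 0.6358 -0.0054] 0.0494 rect [ 0.639 -0.002] [0.074 0.098]
side 810 [228. 252.] lid [0.5535 0.1522] 0.0481 rect [0.5536 0.1506] [0.088 0.091]
side 108 [139. 250.] lid [0.7097 0.2725] 0.0235 rect [0.708  0.2734] [0.047 0.019]
top 657 [275. 187.] lid [ 0.6354 -0.0088] 0.0443 rect [ 0.6372 -0.0108] [0.087 0.082]
[0.49454566 0.07938085 0.10797662]
```

The bar housing is now at about (0.554, 0.150), on the bay's centre line. I'll turn the gripper square to the bay and push in to just short of the nearest possible plate position.

Request:
drive_tool(
  motion="0.02 -0.005 0 0.12;0.04 -0.005 0 0.24;0.064 -0.005 0 0.36;0.064 -0.005 0 0.48;0.064 -0.005 0 0.6;0.064 -0.005 0 0.72;0.064 -0.005 0 0.754;0.064 -0.005 -0.03 0.754;0.064 -0.005 -0.06 0.754;0.064 -0.005 -0.08 0.754;0.064 -0.005 -0.09 0.754;0.064 -0.005 -0.09 0.754",
)

```text
time_s: 11.57
ee_pos: [0.553, 0.0749, 0.0116]
orientation: [0.699, 0.715, -0.002, -0.003]
wrist_force: [0.3, -0.6, 0.2]
opening: 0.0502
grip_force: 0.0
```

Request:
drive_tool(
  motion="0 0.01 0 0;0 0.02 0 0;-0.001 0.03 0 0;-0.001 0.04 0 0;-0.001 0.05 0 0;-0.001 0.06 0 0;-0.0015 0.07 0 0;-0.0015 0.076 0 0;-0.0015 0.08 0 0;-0.0015 0.08 0 0",
)

```text
time_s: 12.4
ee_pos: [0.5549, 0.1558, 0.0154]
orientation: [0.699, 0.715, 0.0, -0.0]
wrist_force: [-0.3, 0.1, 0.4]
opening: 0.0502
grip_force: 0.2
```

Request:
drive_tool(
  motion="0 0.006 0 0;0 0.012 0 0;-0.0005 0.018 0 0;-0.0005 0.024 0 0;-0.001 0.03 0 0;-0.001 0.035 0 0;-0.001 0.038 0 0;-0.001 0.038 0 0",
)

```text
time_s: 13.07
ee_pos: [0.5536, 0.1937, 0.0152]
orientation: [0.699, 0.715, 0.0, -0.0]
wrist_force: [0.5, -0.3, 0.6]
opening: 0.0504
grip_force: 0.1
```

```bash
python3 - <<'E'
from cell import bot
from h import *
look(bot,"side","a5");s=bot.state();print(s["ee_pos"],s["wrist_force"],s["moment"])
im=cv2.imread("pics/a5.png")[180:360,100:300];cv2.imwrite("pics/a5c.png",cv2.resize(im,None,fx=3,fy=3,interpolation=2))
E
```

```text
side 539 [248. 204.] lid [ 0.6358 -0.0054] 0.0494 rect [ 0.6356 -0.0058] [0.085 0.096]
side 113 [139. 250.] lid [0.7097 0.2725] 0.0235 rect [0.7074 0.2737] [0.047 0.021]
side 946 [198. 276.] lid [0.5492 0.2408] 0.048 rect [0.5522 0.2415] [0.089 0.088]
[0.55357027 0.19343431 0.01519099] [-0.33276841  0.38019239  0.05299765] [ 0.05413864 -0.01603139  0.0065564 ]
```

View pics/a5c.png

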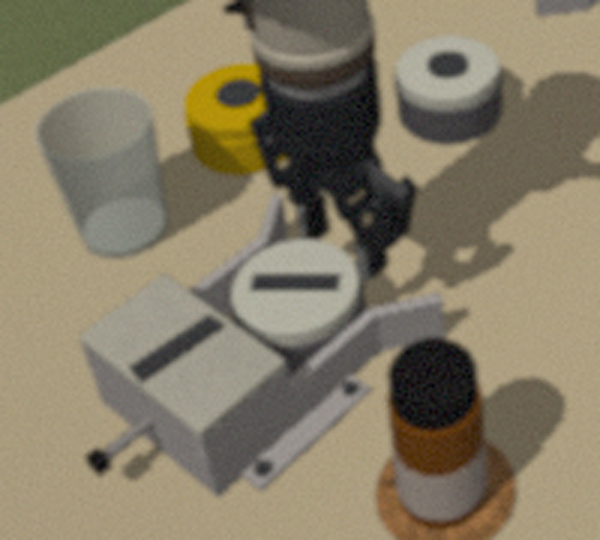

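The bar housing sits centred in the left bay's mouth, with its lid at crop (295,285). The stem tip is at crop (98,460). I'll now feel forward in small steps.

Request:
drive_tool(
  motion="0 0.002 0 0;0 0.004 0 0;0 0.006 0 0;0 0.008 0 0",
)

```text
time_s: 13.45
ee_pos: [0.5537, 0.2007, 0.0152]
orientation: [0.699, 0.715, -0.0, -0.0]
wrist_force: [0.1, -1.7, -0.4]
opening: 0.0505
grip_force: 0.8
```

Request:
drive_tool(
  motion="0 0.002 0 0;0 0.003 0 0",
)

```text
time_s: 13.62
ee_pos: [0.5538, 0.204, 0.0153]
orientation: [0.699, 0.715, -0.0, -0.0]
wrist_force: [-0.2, -1.4, -1.1]
opening: 0.0504
grip_force: 0.8
```

Request:
drive_tool(
  motion="0 0.002 0 0;0 0.003 0 0",
)

```text
time_s: 13.78
ee_pos: [0.5538, 0.2069, 0.0153]
orientation: [0.699, 0.715, -0.0, -0.0]
wrist_force: [-0.0, -1.5, 0.1]
opening: 0.0505
grip_force: 0.7
```

Request:
drive_tool(
  motion="0 0.002 0 0;0 0.003 0 0",
)

```text
time_s: 13.95
ee_pos: [0.5538, 0.21, 0.0153]
orientation: [0.699, 0.715, -0.0, -0.0]
wrist_force: [-0.3, -1.8, -0.9]
opening: 0.0506
grip_force: 0.8
```

```bash
cat >> h.py <<'E'
def stem(d,box):
    """mean position of dark stem-tip pixels in box, cast to a level plane"""
    x0,y0,x1,y1=box;g=d["frame"][y0:y1,x0:x1].astype(float).mean(-1)
    w=np.clip(70-g,0,None);v,u=np.mgrid[y0:y1,x0:x1];p=(w*u).sum()/w.sum(),(w*v).sum()/w.sum()
    return np.round(p,2),ray(d,*p,.02)
E
python3 - <<'E'
from cell import bot
from h import *
d=bot.get_image("side");b=(115,320,150,345)
print(stem(dict(np.load("side0.npz")),b),stem(d,b));s=bot.state();print(s["ee_pos"],s["wrist_force"])
E
```

```text
(array([132.55, 333.3 ]), array([0.5606, 0.4049, 0.02  ])) (array([132.56, 333.35]), array([0.5605, 0.4049, 0.02  ]))
[0.55383625 0.21006227 0.01537993] [-0.06747748 -0.9338406   0.06190517]
```

Request:
drive_tool(
  motion="0 0.002 0 0;0 0.003 0 0",
)

```text
time_s: 14.17
ee_pos: [0.5539, 0.2129, 0.0154]
orientation: [0.699, 0.715, 0.0, -0.0]
wrist_force: [0.1, -0.2, -1.1]
opening: 0.0501
grip_force: 0.8
```

Request:
drive_tool(
  motion="0 0.002 0 0;0 0.003 0 0",
)

```text
time_s: 14.33
ee_pos: [0.5539, 0.2159, 0.0154]
orientation: [0.699, 0.715, 0.0, 0.0]
wrist_force: [0.5, -1.8, -1.2]
opening: 0.0504
grip_force: 0.8
```

Request:
drive_tool(
  motion="0 0.002 0 0;0 0.003 0 0",
)

```text
time_s: 14.5
ee_pos: [0.5539, 0.2189, 0.0154]
orientation: [0.699, 0.715, 0.0, -0.0]
wrist_force: [0.2, -0.7, -2.2]
opening: 0.0503
grip_force: 0.8
```

Request:
drive_tool(
  motion="0 0.002 0 0;0 0.003 0 0",
)

```text
time_s: 14.67
ee_pos: [0.5539, 0.2219, 0.0154]
orientation: [0.699, 0.715, 0.0, -0.0]
wrist_force: [-0.1, -0.9, -0.6]
opening: 0.0501
grip_force: 0.8
```

Request:
drive_tool(
  motion="0 0.002 0 0;0 0.003 0 0",
)

```text
time_s: 14.83
ee_pos: [0.5539, 0.2249, 0.0154]
orientation: [0.699, 0.715, 0.0, -0.0]
wrist_force: [1.2, -0.9, 0.1]
opening: 0.0504
grip_force: 0.8
```

Request:
drive_tool(
  motion="0 0.002 0 0;0 0.003 0 0",
)

```text
time_s: 15.0
ee_pos: [0.5539, 0.2279, 0.0154]
orientation: [0.699, 0.715, 0.0, -0.0]
wrist_force: [-0.0, -2.7, -1.3]
opening: 0.0506
grip_force: 0.8
```

```bash
python3 - <<'E'
from cell import bot
from h import *
d=bot.get_image("side");b=(115,320,150,345)
print(stem(d,b));s=bot.state();print(s["ee_pos"],s["wrist_force"])
look(bot)
E
```

```text
(array([132.55, 333.34]), array([0.5605, 0.4049, 0.02  ]))
[0.55384387 0.22807567 0.01541608] [-0.15322141 -0.9179128  -1.04162687]
side 500 [247. 203.] lid [ 0.6345 -0.0065] 0.0495 rect [ 0.641  -0.0043] [0.081 0.096]
side 116 [139. 250.] lid [0.7093 0.2742] 0.0248 rect [0.7085 0.2745] [0.049 0.021]
side 590 [191. 281.] lid [0.5524 0.2746] 0.0454 rect [0.5533 0.2606] [0.089 0.058]
```

Request:
drive_tool(
  motion="0 0.002 0 0;0 0.003 0 0",
)

```text
time_s: 15.27
ee_pos: [0.5539, 0.2308, 0.0154]
orientation: [0.699, 0.715, 0.0, 0.0]
wrist_force: [0.7, -1.7, -0.7]
opening: 0.0506
grip_force: 0.9
```

Request:
drive_tool(
  motion="0 0.002 0 0;0 0.003 0 0",
)

```text
time_s: 15.43
ee_pos: [0.554, 0.2315, 0.0155]
orientation: [0.699, 0.715, -0.002, 0.001]
wrist_force: [-0.9, -12.7, 2.0]
opening: 0.0506
grip_force: 5.5
```

Request:
drive_tool(
  motion="0 0.001 0 0;0 0.002 0 0;0 0.002 0 0",
)

```text
time_s: 15.68
ee_pos: [0.5542, 0.2329, 0.0155]
orientation: [0.699, 0.715, -0.002, 0.002]
wrist_force: [-0.8, -11.3, 2.2]
opening: 0.0501
grip_force: 5.3
```

```bash
python3 - <<'E'
from cell import bot
from h import *
d=bot.get_image("side");b=(110,320,150,350)
print(stem(dict(np.load("side0.npz")),b),stem(d,b));s=bot.state();print(s["ee_pos"],s["wrist_force"])
E
```

```text
(array([132.55, 333.3 ]), array([0.5606, 0.4049, 0.02  ])) (array([131.93, 333.87]), array([0.5604, 0.4064, 0.02  ]))
[0.55417856 0.23287588 0.01554906] [  0.5833154  -11.81253511   2.16525883]
```

The plate gave at tool y ≈ 0.2313, and the stem has moved 1.5 mm. I'll press another 5.4 mm or so.

Request:
drive_tool(
  motion="0 0.001 0 0;0 0.002 0 0;0 0.003 0 0;0 0.004 0 0;0 0.005 0 0;0 0.005 0 0;0 0.005 0 0",
)

```text
time_s: 16.32
ee_pos: [0.5541, 0.2377, 0.0155]
orientation: [0.699, 0.715, -0.002, 0.002]
wrist_force: [-0.5, -13.1, 2.0]
opening: 0.0505
grip_force: 5.4
```

```bash
python3 - <<'E'
from cell import bot
from h import *
d=bot.get_image("side");b=(110,320,150,350)
print(stem(d,b));s=bot.state();print(s["ee_pos"],s["wrist_force"])
E
```

```text
(array([129.78, 335.69]), array([0.5602, 0.4114, 0.02  ]))
[0.5540925  0.23775932 0.01549365] [ -1.43487385 -11.64625649   2.09320319]
```

The stem shows about 6.5 mm of travel, so the left bay is done. I'll retreat and go behind the disc housing.

Request:
drive_tool(
  motion="0 -0.005 0 0;0 -0.02 0 0;0.001 -0.04 0 0;0.001 -0.07 0 0;0.001 -0.07 0.03 0;0.001 -0.07 0.07 0;0.001 -0.07 0.11 0;0.001 -0.07 0.14 0;0.001 -0.07 0.14 0",
)

```text
time_s: 17.12
ee_pos: [0.5601, 0.1717, 0.1643]
orientation: [0.699, 0.715, 0.006, 0.005]
wrist_force: [1.4, 0.0, 0.8]
opening: 0.0505
grip_force: 0.0
```

Request:
drive_tool(
  motion="0.03 -0.02 0 -0.12;0.06 -0.05 0 -0.24;0.09 -0.08 0 -0.36;0.109 -0.107 0 -0.391;0.109 -0.107 -0.02 -0.391;0.109 -0.107 -0.05 -0.391;0.109 -0.107 -0.05 -0.391;0.109 -0.107 -0.05 -0.391",
)

```text
time_s: 17.78
ee_pos: [0.662, 0.0642, 0.1032]
orientation: [0.825, 0.565, -0.002, -0.002]
wrist_force: [0.1, -0.6, -0.5]
opening: 0.0507
grip_force: 0.0
```

```bash
python3 - <<'E'
from cell import bot
from h import *
d=bot.get_image("side");b=(110,320,150,350)
print(stem(d,b));s=bot.state();print(s["ee_pos"],s["orientation"],s["opening"])
look(bot,"side","a6");look(bot,"top")
E
```

```text
(array([129.82, 335.66]), array([0.5602, 0.4113, 0.02  ]))
[0.66358292 0.0642945  0.10549005] [ 8.24689430e-01  5.65585644e-01 -1.67514638e-04 -4.40883560e-04] 0.05045407777265422
side 379 [245. 206.] lid [ 0.6384 -0.0034] 0.0485 rect [0.6381 0.0031] [0.076 0.089]
side 113 [140. 250.] lid [0.7097 0.2734] 0.0236 rect [0.7077 0.2742] [0.047 0.02 ]
side 483 [188. 281.] lid [0.5526 0.2796] 0.0445 rect [0.5536 0.2648] [0.088 0.048]
top 201 [273. 177.] lid [ 0.6569 -0.0096] 0.0308 rect [ 0.6636 -0.0081] [0.033 0.061]
top 238 [273. 195.] lid [ 0.6178 -0.0104] 0.0357 rect [ 0.6137 -0.0105] [0.042 0.068]
top 444 [170. 215.] lid [0.5515 0.2809] 0.0438 rect [0.5511 0.2673] [0.053 0.087]
```

View pics/a6.png

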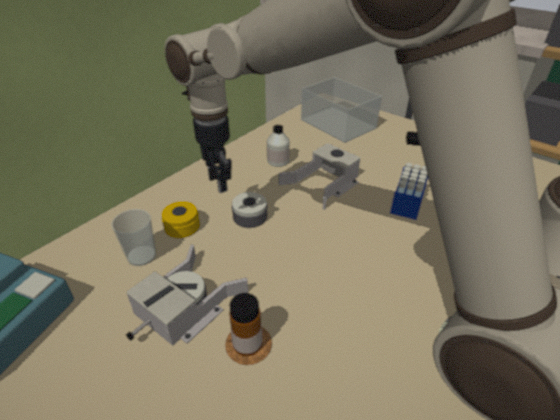

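The bar housing is docked in the left bay at (185,288) and the jar stands at (246,325). The gripper at (215,180) is behind the disc housing at (249,208). I'll descend and push.

Request:
drive_tool(
  motion="0 0 -0.03 0;0 0 -0.06 0;0 0 -0.08 0;0 0 -0.09 0;0 0 -0.09 0;0 0 -0.09 0",
)

```text
time_s: 18.43
ee_pos: [0.665, 0.0639, 0.017]
orientation: [0.825, 0.566, 0.001, 0.001]
wrist_force: [-0.0, 0.4, -0.1]
opening: 0.0503
grip_force: 0.0
```

Request:
drive_tool(
  motion="-0.0035 -0.009 0 0;-0.007 -0.018 0 0;-0.0105 -0.027 0 0;-0.014 -0.036 0 0;-0.0175 -0.045 0 0;-0.021 -0.054 0 0;-0.0245 -0.063 0 0;-0.028 -0.072 0 0;-0.0305 -0.0785 0 0;-0.032 -0.0825 0 0;-0.032 -0.0825 0 0",
)

```text
time_s: 19.35
ee_pos: [0.6313, -0.02, 0.0151]
orientation: [0.825, 0.565, -0.001, 0.0]
wrist_force: [0.6, 0.2, 1.3]
opening: 0.0507
grip_force: 0.2
```

Request:
drive_tool(
  motion="-0.0025 -0.0065 0 0;-0.005 -0.013 0 0;-0.008 -0.0205 0 0;-0.011 -0.0285 0 0;-0.0145 -0.0375 0 0;-0.018 -0.0465 0 0;-0.0215 -0.0555 0 0;-0.0245 -0.063 0 0;-0.0265 -0.0685 0 0;-0.028 -0.072 0 0;-0.028 -0.072 0 0",
)

```text
time_s: 20.27
ee_pos: [0.6034, -0.0918, 0.0153]
orientation: [0.825, 0.565, -0.0, 0.0]
wrist_force: [0.8, 0.6, 0.1]
opening: 0.0505
grip_force: 0.0
```

Request:
drive_tool(
  motion="0.006 0.015 0 0;0.012 0.03 0.01 0;0.012 0.03 0.05 0;0.012 0.03 0.09 0;0.012 0.03 0.09 0;0.012 0.03 0.09 0",
)

```text
time_s: 20.77
ee_pos: [0.6186, -0.0615, 0.1092]
orientation: [0.825, 0.566, 0.002, 0.003]
wrist_force: [-0.3, -0.6, -0.9]
opening: 0.0504
grip_force: 0.0
```

```bash
python3 - <<'E'
from cell import bot
from h import *
look(bot,"side");look(bot,"top");print(bot.state()["ee_pos"])
E
```

```text
side 356 [292. 190.] lid [ 0.5864 -0.1295] 0.0491 rect [ 0.5866 -0.1246] [0.089 0.08 ]
side 114 [140. 250.] lid [0.7098 0.2725] 0.0245 rect [0.7073 0.2737] [0.048 0.021]
side 490 [188. 281.] lid [0.5526 0.2796] 0.0445 rect [0.5536 0.265 ] [0.088 0.048]
top 443 [170. 215.] lid [0.5515 0.2809] 0.0438 rect [0.5515 0.2668] [0.087 0.052]
top 90 [324. 218.] lid [ 0.5526 -0.1433] 0.0179 rect [ 0.552  -0.1442] [0.022 0.033]
[ 0.6153673  -0.06064989  0.10475325]
```

Request:
drive_tool(
  motion="-0.01 0.002 0 0.12;-0.0235 0.002 0 0.24;-0.0235 0.002 0 0.3;-0.0235 0.002 -0.03 0.3;-0.0235 0.002 -0.06 0.3;-0.0235 0.002 -0.08 0.3;-0.0235 0.002 -0.09 0.3;-0.0235 0.002 -0.09 0.3;-0.0235 0.002 -0.09 0.3",
)

```text
time_s: 21.62
ee_pos: [0.5917, -0.0587, 0.0147]
orientation: [0.731, 0.682, -0.001, -0.001]
wrist_force: [0.3, 0.6, -0.4]
opening: 0.0507
grip_force: 0.0
```

Request:
drive_tool(
  motion="-0.0007 -0.01 0 0;-0.0014 -0.02 0 0;-0.0021 -0.03 0 0;-0.0028 -0.04 0 0;-0.0035 -0.05 0 0;-0.0042 -0.06 0 0;-0.0049 -0.07 0 0;-0.0053 -0.076 0 0;-0.0056 -0.08 0 0;-0.0056 -0.08 0 0",
)

```text
time_s: 22.45
ee_pos: [0.5867, -0.14, 0.0154]
orientation: [0.731, 0.682, -0.0, 0.0]
wrist_force: [0.3, 0.2, 0.0]
opening: 0.0508
grip_force: 0.1
```

Request:
drive_tool(
  motion="-0.0004 -0.006 0 0;-0.0008 -0.012 0 0;-0.0013 -0.018 0 0;-0.0017 -0.024 0 0;-0.0021 -0.03 0 0;-0.0025 -0.036 0 0;-0.0028 -0.04 0 0;-0.0028 -0.04 0 0",
)

```text
time_s: 23.12
ee_pos: [0.5838, -0.1802, 0.0153]
orientation: [0.731, 0.682, -0.0, 0.0]
wrist_force: [-0.4, -0.4, 0.1]
opening: 0.05
grip_force: 0.0
```

```bash
python3 - <<'E'
from cell import bot
from h import *
look(bot,"top","a7");look(bot,"side","a7s");s=bot.state();print(s["ee_pos"],s["wrist_force"])
a=cv2.imread("pics/a7.png")[150:280,300:440];b=cv2.imread("pics/a7s.png")[100:230,250:390];cv2.imwrite("pics/a7c.png",cv2.resize(np.hstack([a,b]),None,fx=2.8,fy=2.8,interpolation=2))
E
```

```text
top 462 [169. 215.] lid [0.5515 0.2809] 0.0438 rect [0.5507 0.2692] [0.058 0.087]
side 115 [139. 250.] lid [0.7097 0.2725] 0.0235 rect [0.7074 0.2735] [0.047 0.022]
side 482 [188. 281.] lid [0.5529 0.2781] 0.0443 rect [0.5537 0.2648] [0.088 0.048]
[ 0.58390832 -0.1793921   0.01536399] [-0.28652815 -0.13711294  0.02762828]
```

View pics/a7c.png

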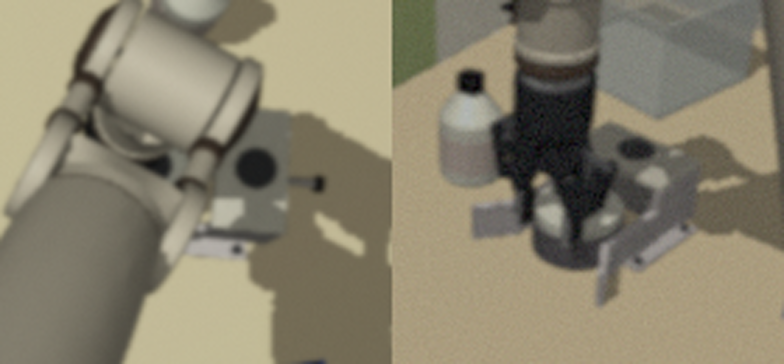

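The disc housing is inside the right bay. Its stem tip shows in the top half at crop (320,183), which is full-frame (414,215). I'll feel forward as before.

Request:
drive_tool(
  motion="-0.0001 -0.002 0 0;-0.0003 -0.004 0 0",
)

```text
time_s: 23.38
ee_pos: [0.5836, -0.1824, 0.0153]
orientation: [0.731, 0.682, 0.0, -0.0]
wrist_force: [-0.3, 2.5, 0.5]
opening: 0.0503
grip_force: 1.0
```

Request:
drive_tool(
  motion="-0.0001 -0.002 0 0;-0.0002 -0.003 0 0",
)

```text
time_s: 23.55
ee_pos: [0.5835, -0.1857, 0.0154]
orientation: [0.731, 0.682, 0.0, -0.0]
wrist_force: [1.0, 2.0, 0.1]
opening: 0.0501
grip_force: 0.9
```

Request:
drive_tool(
  motion="-0.0001 -0.002 0 0;-0.0002 -0.003 0 0",
)

```text
time_s: 23.72
ee_pos: [0.5833, -0.1889, 0.0154]
orientation: [0.731, 0.682, -0.0, -0.0]
wrist_force: [0.5, 2.3, -0.3]
opening: 0.0506
grip_force: 0.8
```

```bash
python3 - <<'E'
from cell import bot
from h import *
b=(406,208,424,222);d=bot.get_image("top")
print(stem(dict(np.load("top0.npz")),b),stem(d,b),d["frame"][208:222,406:424].mean(-1).astype(int)[::2,::2]);print(bot.state()["wrist_force"])
E
```

```text
(array([413.7 , 215.74]), array([ 0.5691, -0.3964,  0.02  ])) (array([413.47, 215.29]), array([ 0.5704, -0.3958,  0.02  ])) [[101 102 103 102 102 100 101 101 102]
 [102 101 103 102 101 101 101 102 103]
 [ 95  96  97  85  79  97 102 101 102]
 [ 78  79  79  53  29  79 102 102 102]
 [ 89  87  82  51  29  83 101 102 103]
 [101 100  95  66  62  93 103 102 101]
 [102 102 101 101 100 102 101 101 102]]
[-0.18804405  1.18447702 -0.00856639]
```

Request:
drive_tool(
  motion="-0.0001 -0.002 0 0;-0.0002 -0.003 0 0",
)

```text
time_s: 23.93
ee_pos: [0.5831, -0.192, 0.0154]
orientation: [0.731, 0.682, -0.0, -0.0]
wrist_force: [-0.3, 1.4, -0.4]
opening: 0.0507
grip_force: 0.8
```

Request:
drive_tool(
  motion="-0.0001 -0.002 0 0;-0.0002 -0.003 0 0",
)

```text
time_s: 24.1
ee_pos: [0.5829, -0.1951, 0.0154]
orientation: [0.731, 0.682, -0.0, 0.0]
wrist_force: [-0.6, 1.8, -0.4]
opening: 0.0504
grip_force: 0.8
```

Request:
drive_tool(
  motion="-0.0001 -0.002 0 0;-0.0002 -0.003 0 0",
)

```text
time_s: 24.27
ee_pos: [0.5827, -0.1981, 0.0154]
orientation: [0.731, 0.682, -0.0, 0.0]
wrist_force: [0.5, 1.4, -0.8]
opening: 0.0502
grip_force: 0.8
```

Request:
drive_tool(
  motion="-0.0001 -0.002 0 0;-0.0002 -0.003 0 0",
)

```text
time_s: 24.43
ee_pos: [0.5824, -0.2011, 0.0154]
orientation: [0.731, 0.682, -0.0, 0.0]
wrist_force: [-0.6, 1.9, 0.2]
opening: 0.0499
grip_force: 0.8
```

Request:
drive_tool(
  motion="-0.0001 -0.002 0 0;-0.0002 -0.003 0 0",
)

```text
time_s: 24.6
ee_pos: [0.5823, -0.2041, 0.0154]
orientation: [0.731, 0.682, -0.0, 0.0]
wrist_force: [-0.1, 1.1, -0.4]
opening: 0.0503
grip_force: 0.8
```

Request:
drive_tool(
  motion="-0.0001 -0.002 0 0;-0.0002 -0.003 0 0",
)

```text
time_s: 24.77
ee_pos: [0.5821, -0.2071, 0.0154]
orientation: [0.731, 0.682, -0.0, 0.0]
wrist_force: [0.4, 2.0, -0.6]
opening: 0.0506
grip_force: 0.8
```

Request:
drive_tool(
  motion="-0.0001 -0.002 0 0;-0.0002 -0.003 0 0",
)

```text
time_s: 24.93
ee_pos: [0.5818, -0.2101, 0.0154]
orientation: [0.731, 0.682, -0.0, 0.0]
wrist_force: [0.1, 2.1, -0.2]
opening: 0.0502
grip_force: 0.8
```

Request:
drive_tool(
  motion="-0.0001 -0.002 0 0;-0.0002 -0.003 0 0",
)

```text
time_s: 25.1
ee_pos: [0.5817, -0.2131, 0.0154]
orientation: [0.731, 0.682, -0.0, 0.0]
wrist_force: [0.1, 1.6, -0.4]
opening: 0.0509
grip_force: 0.8
```

```bash
python3 - <<'E'
from cell import bot
from h import *
b=(406,208,424,222);d=bot.get_image("top")
print(stem(d,b));print(bot.state()["wrist_force"])
E
```

```text
(array([413.47, 215.33]), array([ 0.5703, -0.3959,  0.02  ]))
[ 0.31455136  1.74983516 -0.08905159]
```

Still no contact, and the stem hasn't moved. I'll go on.

Request:
drive_tool(
  motion="-0.0001 -0.002 0 0;-0.0002 -0.003 0 0",
)

```text
time_s: 25.32
ee_pos: [0.5815, -0.2158, 0.0154]
orientation: [0.731, 0.682, 0.0, -0.0]
wrist_force: [-0.5, 4.7, 0.1]
opening: 0.0502
grip_force: 2.0
```

Request:
drive_tool(
  motion="-0.0001 -0.002 0 0;-0.0002 -0.003 0 0",
)

```text
time_s: 25.48
ee_pos: [0.5813, -0.2162, 0.0152]
orientation: [0.731, 0.682, 0.002, -0.002]
wrist_force: [1.4, 12.7, 3.8]
opening: 0.0507
grip_force: 5.7
```

Request:
drive_tool(
  motion="-0.0001 -0.001 0 0;-0.0002 -0.002 0 0;-0.0002 -0.003 0 0;-0.0003 -0.004 0 0;-0.0004 -0.005 0 0;-0.0004 -0.005 0 0;-0.0004 -0.005 0 0",
)

```text
time_s: 26.07
ee_pos: [0.581, -0.2201, 0.0153]
orientation: [0.731, 0.682, 0.002, -0.002]
wrist_force: [1.2, 13.6, 4.6]
opening: 0.0506
grip_force: 5.9
```

```bash
python3 - <<'E'
from cell import bot
from h import *
b=(406,208,424,222);d=bot.get_image("top")
print(stem(d,b));s=bot.state();print(s["ee_pos"],s["wrist_force"])
E
```

```text
(array([414.76, 215.33]), array([ 0.5704, -0.3994,  0.02  ]))
[ 0.58105185 -0.22007131  0.01525637] [ 1.49858401 13.57369846  3.64200136]
```

The stem has moved about 3.5–4 mm, so it needs another 3 mm.

Request:
drive_tool(
  motion="-0.0001 -0.001 0 0;-0.0001 -0.002 0 0;-0.0002 -0.003 0 0;-0.0002 -0.003 0 0;-0.0002 -0.003 0 0",
)

```text
time_s: 26.53
ee_pos: [0.5808, -0.223, 0.0152]
orientation: [0.731, 0.682, 0.002, -0.002]
wrist_force: [1.2, 13.5, 4.0]
opening: 0.0505
grip_force: 5.9
```

Request:
drive_tool(
  motion="0 0.005 0 0;0.001 0.02 0 0;0.003 0.04 0 0;0.005 0.07 0 0;0.005 0.07 0.03 0;0.005 0.07 0.07 0;0.005 0.07 0.11 0;0.005 0.07 0.15 0;-0.03 0.07 0.18 0;-0.07 0.07 0.18 0;-0.1 0.07 0.18 0;-0.1 0.07 0.18 0",
)

```text
time_s: 27.53
ee_pos: [0.4757, -0.1556, 0.1945]
orientation: [0.731, 0.682, -0.001, -0.001]
wrist_force: [-0.1, -0.6, -1.1]
opening: 0.05
grip_force: 0.0
```

Request:
drive_tool(
  motion="0 0 0 0;0 0 0 0;0 0 0 0;0 0 0 0",
)

```text
time_s: 27.87
ee_pos: [0.4816, -0.157, 0.1955]
orientation: [0.731, 0.682, 0.0, 0.0]
wrist_force: [0.3, -0.0, -0.5]
opening: 0.0508
grip_force: 0.0
```

```bash
python3 - <<'E'
from cell import bot
from h import *
b=(406,208,424,222);d=bot.get_image("top")
print(stem(d,b))
d=bot.get_image("side");print(stem(d,(110,320,150,350)));look(bot,"side","a8");look(bot,"top");print(bot.state()["ee_pos"])
E
```

```text
(array([413.6 , 217.32]), array([ 0.5647, -0.396 ,  0.02  ]))
(array([129.79, 335.67]), array([0.5602, 0.4113, 0.02  ]))
side 362 [323. 169.] lid [ 0.5914 -0.2682] 0.0631 rect [ 0.5917 -0.258 ] [0.081 0.118]
side 113 [139. 250.] lid [0.7089 0.2718] 0.0245 rect [0.7072 0.2727] [0.049 0.02 ]
side 503 [188. 281.] lid [0.5529 0.2833] 0.0448 rect [0.5541 0.2648] [0.089 0.048]
top 422 [170. 214.] lid [0.5524 0.2803] 0.043 rect [0.5535 0.266 ] [0.085 0.05 ]
[ 0.48107971 -0.15684388  0.19528937]
```

View pics/a8.png

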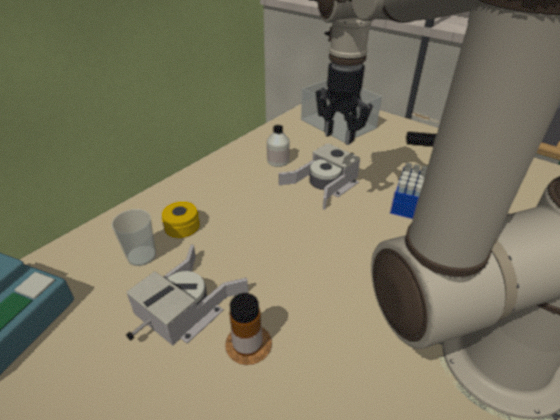

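Both housings are docked, at (185,288) and (325,172). The jar stands upright on the coaster at (246,325), the bystanders haven't moved and the gripper is clear. The plates are back about 6.5 mm, so I'll hand in.

```bash
python3 -c "
from cell import bot
print(bot.finish_job())"
```

```text
the job is handed in; nothing more can be done
None
```

The job is handed in, though no verdict came back: the jar stands on the coaster, the bar housing is in the left bay, the disc housing is in the right bay, and each plate is pushed back about 6.5 mm (the right one partly judged from tool travel).

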